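# Clamp the casting mould

### The arm

A 6-joint arm with a two-finger parallel gripper is mounted at the origin on the work surface. World frame = base frame: x ahead of the robot, y to its left, z up, the work surface at z = 0. Lengths are in m, angles in rad, forces in N, time in s.
With the tool pointing down it reaches from about 0.35 to 0.975 m from the base axis. Payload 4.9 kg.
Tool frame: the origin (TCP) lies at the very end of the fingers, on their centre line; the grasp point (between the pads) lies 19 mm behind it; z points along the fingers, y is the line along which they close (so a half turn about z gives the same grasp; the last joint's range is limited). The gripper opens to 85 mm and grips with 20 to 120 N. Pads are 22 mm wide; open, the fingers measure 114 mm over their backs; the gripper's body (76 mm by 85 mm) begins 54 mm behind the grasp point. The pads swing forward as they close: fully open they stand 13 mm farther back than shut.
Start: joints at [1.051, 0.053, 1.613, -0, 1.476, -0.119], TCP at [0.244, 0.575, 0.231] pointing down, gripper open.
Joint ranges: [-3.01, 3.01], [-1.01, 2.22], [0.06, 2.58], [-1.02, 4.17], [0.09, 2.62], [-3.14, 3.14]. Speed limits (rad/s): [2.57, 2.57, 3.14, 3.14, 3.14, 3.14].

### API

Orientations are given as a rotation vector (axis times angle).
In Python, from station import * gives the robot as it stands.
- The arm moves only by the shell command python3 -m crank 'ROWS' [OPENING] [FORCE]. ROWS is JSON, a list of rows, each an object with "offset": the shift along the tool's x, y, z in m, a list of three; "twist": the turn, a rotation vector about the tool's x, y, z in degrees, a list of three. In form: [{"offset": [x, y, z], "twist": [rx, ry, rz]}, ...]. A call has 1 to 20 rows; each row is the pose to reach, as a shift and turn from the pose commanded when the call began, along the tool's axes at that moment; what a row does not reach only later rows make up. A row lasts 1/8 s, in which the tool goes at most 62.5 mm and 10.7 degrees, less where a joint would pass 70% of its speed; a pose out of reach is approached as far as the arm can. A call with a gripper value outside its range is refused whole. OPENING is the opening, from 0 (shut) to 1 (fully open), set as the call begins (- or left out, the last holds). The fingers move at their own pace and stop on an object; FORCE is the grip in N (left out, the last holds). Time passes only in rows, so rows that repeat a pose let the fingers close. It gives the time, the measured TCP pose, the force, the opening and the grip force at its end, in the units of the state.
- get_obs(): the state, without advancing time (a new reading comes with each control period).
- get_image(name): name is "scene" or "top" or "wrist"; returns the picture (400x640x3 uint8, red, green, blue); there is no depth.
- get_calibration(name): a dict with "intrinsics" (3x3 intrinsics, pixels), "world_from_camera" (4x4, takes a point from camera to world coordinates); the wrist camera has in their place "tool_from_camera" (4x4, takes a point from camera to tool coordinates, whose origin is the TCP and whose axes are the flange's). Camera axes: x right, y up, looking along -z (the intrinsics and any distortion apply to the point x, -y, -z); pixel columns grow to the right and rows downward; lengths in m; the calibration is good to about 2 mm. A picture is of the moment at which its call begins: read the wrist's pose just before it. get_calibration takes no time and is no camera call.
- finish_job(): hands the job in; it is judged then, once.
Trained networks look in the newest picture that a camera, given by its name, has taken for a name from the list of things; names that differ only in an ending like _2 or _b are one class to them, and where a whole thing is asked for, a point or a joint stands for the part that bears it (a point fixed in the world has none). Each returns a list of dicts, best first, with "confidence" (0 to 1); they miss things now and then, are a little off and sometimes report something else, mostly with a low value. They report only what shows in the picture. A call takes as long as a camera call. They do not tell look-alikes from the thing itself.
- cut_out(query, camera): "region" (400x640 bool, what is visible of it) and "rect" ([centre column, centre row, width, height] in pixels, round what is visible of it).
The state is a dict: "t": time; "q": joint angles; "dq": joint speeds; "effort": joint torques, N m; "tool_pos": TCP position; "tool_rot": TCP orientation; "contact_force": force on the tool from outside, world axes, zero at the start; "wrist_torque": the same for the moment, N m; "opening": finger opening in m; "grip_force": force on a finger pad.
Only numpy, scipy, OpenCV 4.12 (cv2) and the standard library are available. Lean on these libraries where they do the work, as an engineer would, in place of code of your own. Each camera call takes 0.05 s, during which the arm holds its last target. There are 200 camera calls.

### The job

One of the two clamps on the bench has a metal mould sitting in it. Clamp that mould: push its steel strap round with a finger until it lies fully home across the mould, and only then push the cam lever all the way down flat. Just push, do not lift or shift the mould, and leave the empty clamp and everything else on the bench alone.

Things in the scene. Friction and masses are not known exactly. Their poses are not given: they have to be found in the camera images.
- fixture: Base of the clamp that holds the mould: fixed dark steel plate 120 (x) x 190 (y) x 12 mm thick. Origin at the centre of its underside, on the bench. The strap's pivot post stands at y = +65 mm on its x = 0 line, the cam lever's stud at y = -65 mm. The mould sits between them. Its place, yaw (up to about 25 degrees) and side of the bench (left or right) change.
- strap (a joint): Angle of that clamp's strap in rad about its upright pivot. 0 = fully home, against a stop, lying over the mould along the base's -y direction with its notch round the stud. Larger = swung open towards the base's -x side (2.0 at most): at angle q the strap points from the pivot along (-sin q, -cos q) in the base's x, y. It starts at 1.0 to 1.75, stays where it is left (stiff hinge, about 2 N at mid length) and swings level, without rising.
- strap_pivot (a point): Point on the strap's pivot axis at half the strap's thickness, 53 mm above the bench. The strap is a steel bar 24 mm wide and 150 mm long from here to its hooked end, 16 mm thick: underside 45 mm, top 61 mm above the bench, 3 mm over the mould's top (a rubber pad fills the gap). A round screw knob, 26 mm diameter, stands on it 65 mm from the pivot and reaches 83 mm above the bench.
- strap_end (a point): Point on the strap's centre line at its free, hooked end, 145 mm from the pivot, 53 mm above the bench.
- cam (a joint): Angle of that clamp's cam lever in rad about a level pin along the base's y. 0 = fully down, level, against a stop, pointing along the base's +x. Larger = raised: at angle c it points along cos c in the base's +x and sin c up (1.5 = upright). It starts at 1.1 to 1.4 and stays where it is left; about 3 to 4 N at its paddle pushes it down.
- cam_pin (a point): Middle of the cam lever's pin, 75 mm above the bench, over the stud. The lever is a bar 14 mm wide and 8 mm thick centred on the line from here to its tip; its last 35 mm is a black paddle 22 mm wide. Steel fork plates at the pin reach 84 mm above the bench.
- cam_tip (a point): End of the cam lever's paddle, 90 mm from the pin, half-way through its thickness.
- mould_centre (a point): Centre of the loose two-part aluminium mould, a block 60 x 64 x 30 mm (0.45 kg) resting in the clamp's nest, top 42 mm above the bench. To be left where it is.
- spare: Base of the empty clamp, the same in every way but with no mould in it. To be left alone. Origin and axes as for the other base.
- spare_strap (a joint): Strap angle of the empty clamp, as for strap.
- spare_cam (a joint): Lever angle of the empty clamp, as for cam.
- spare_strap_end (a point): Hooked end of the empty clamp's strap.
- spare_cam_tip (a point): End of the empty clamp's lever.
- ring_cone: Wooden ring cone, 40 mm diameter, 72 mm high, standing between the clamps. Origin at its foot.
- jar: Glass jar with a green cap, 64 mm diameter, 95 mm high, beyond the clamps. Origin at its foot.
- dish: Steel dish, 76 mm diameter, 30 mm high. Origin at its foot.
- spray: Spray can, 56 mm diameter, 190 mm high. Origin at its foot.
- burnout_weight: Brass weight with a knob, 44 mm diameter, 56 mm high. Origin at its foot.
- driver: Screwdriver lying on the bench, 170 mm long.
- pliers: Orange pliers lying open on the bench, 140 mm long, 14 mm high.
- nippers: Blue pliers lying open on the bench, 140 mm long, 14 mm high.
Things that resemble listed ones, but are neither listed nor needed, are in the scene too. Leave any red or turquoise look-alike of the fixture alone.

How it is judged:
By the outcome, as a careful person would: the job done as asked, in the order asked, and still so for the second after the job is handed in, with the robot touching nothing.
It also fails if it takes over 51 s, if anything falls off the work surface, if the arm or the gripper's body presses on something with over 40 N, if the wrist force passes 120 N, or if a joint passes its speed limit or range.

## Working session

There is one attempt and no reset: what is moved stays moved. The work goes in short steps, Python scripts to look and compute and a shell command to move; the robot and the scene stay as the last step left them, time stands still between calls to the robot, and variables do not carry over. Pictures are saved under pics/ and viewed, at most 10 in all, crops included, and the job is handed in when it is done.

```bash
mkdir -p pics; ls; python3 - <<'E'
from station import *
import cv2,numpy as np
for n in("scene","top"):
    im=get_image(n); cv2.imwrite(f"pics/{n}0.png",im[:,:,::-1])
    c=get_calibration(n); print(n,np.round(c["intrinsics"],1).tolist(),np.round(c["world_from_camera"],3).tolist(), [k for k in c])
    for q in("fixture","strap","cam","mould_centre"):
        for d in cut_out(q,n)[:4]: print(q,round(d["confidence"],2),np.round(d["rect"]).tolist())
print(get_obs()["t"],get_obs()["tool_rot"])
E
```

```text
pics
scene [[410.0, 0.0, 318.2], [0.0, 410.0, 193.8], [0.0, 0.0, 1.0]] [[-0.428, -0.733, 0.529, 1.081], [0.904, -0.339, 0.262, 0.307], [-0.012, 0.59, 0.807, 0.978], [0.0, 0.0, 0.0, 1.0]] ['intrinsics', 'world_from_camera']
fixture 0.97 [438.0, 174.0, 65.0, 46.0]
fixture 0.69 [251.0, 177.0, 80.0, 68.0]
fixture 0.57 [211.0, 253.0, 30.0, 30.0]
strap 0.77 [277.0, 165.0, 28.0, 48.0]
strap 0.71 [439.0, 165.0, 58.0, 22.0]
strap 0.64 [278.0, 109.0, 35.0, 22.0]
cam 0.55 [244.0, 104.0, 16.0, 20.0]
cam 0.51 [416.0, 164.0, 9.0, 27.0]
cam 0.44 [216.0, 164.0, 15.0, 19.0]
mould_centre 0.85 [246.0, 185.0, 25.0, 23.0]
mould_centre 0.66 [218.0, 167.0, 16.0, 24.0]
top [[443.4, 0.0, 323.2], [0.0, 443.4, 199.7], [0.0, 0.0, 1.0]] [[0.001, 0.986, -0.167, 0.248], [-1.0, 0.004, 0.02, 0.017], [0.02, 0.167, 0.986, 1.466], [0.0, 0.0, 0.0, 1.0]] ['intrinsics', 'world_from_camera']
fixture 0.82 [380.0, 210.0, 62.0, 71.0]
fixture 0.68 [408.0, 282.0, 59.0, 50.0]
fixture 0.58 [233.0, 277.0, 61.0, 51.0]
strap 0.9 [228.0, 282.0, 53.0, 15.0]
strap 0.79 [404.0, 288.0, 42.0, 6.0]
strap 0.71 [406.0, 182.0, 8.0, 20.0]
strap 0.69 [365.0, 218.0, 16.0, 50.0]
cam 0.65 [432.0, 274.0, 8.0, 32.0]
cam 0.64 [248.0, 267.0, 8.0, 32.0]
mould_centre 0.79 [383.0, 193.0, 22.0, 19.0]
0.5 [-6.25322837e-01 -3.07869266e+00  1.00644193e-04]
```

View pics/top0.png

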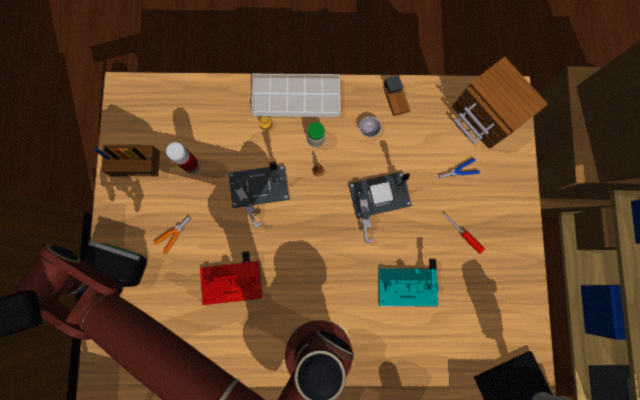

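View pics/scene0.png

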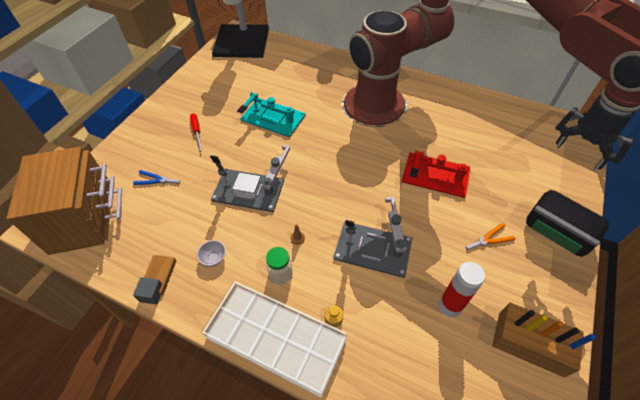

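The top view shows the dark clamp with the pale mould at (380,193) and the empty dark clamp at (258,186). The red (231,282) and turquoise (408,286) clamps are look-alikes. The one at (380,193) fits, as it's the only dark one with a mould. I'll confirm that in an enlarged crop.

```bash
cat > h.py <<'E'
from station import *
import cv2,numpy as np
from scipy.spatial.transform import Rotation as R
def cam(n,obs=None):
    c=get_calibration(n)
    if n!="wrist": return c["intrinsics"],np.array(c["world_from_camera"])
    o=obs or get_obs(); T=np.eye(4);T[:3,:3]=R.from_rotvec(o["tool_rot"]).as_matrix();T[:3,3]=o["tool_pos"]
    return c["intrinsics"],T@np.array(c["tool_from_camera"])
def unproj(u,v,z,K,T):
    d=T[:3,:3]@np.array([(u-K[0][2])/K[0][0],-(v-K[1][2])/K[1][1],-1]); o=T[:3,3]
    return o+d*(z-o[2])/d[2]
def proj(P,K,T):
    p=np.linalg.inv(T)@np.append(P,1); return np.array([K[0][2]+K[0][0]*p[0]/-p[2],K[1][2]+K[1][1]*p[1]/p[2]])
E
python3 - <<'E'
from h import *
im=cv2.imread("pics/top0.png"); cv2.imwrite("pics/crop0.png",cv2.resize(im[150:260,335:435],None,fx=5.4,fy=5.4,interpolation=cv2.INTER_CUBIC))
K,T=cam("top")
for uv in[(380,195),(365,195),(404,178),(367,241),(258,186),(317,170)]: print(uv,unproj(*uv,0.012,K,T).round(3))
c=get_calibration("wrist");print(np.round(c["tool_from_camera"],3).tolist(),np.round(c["intrinsics"]).tolist())
o=get_obs();print(R.from_rotvec(o["tool_rot"]).as_matrix().round(3).tolist(),o["tool_pos"])
E
```

```text
(380, 195) [ 0.512 -0.202  0.012]
(365, 195) [ 0.512 -0.152  0.012]
(404, 178) [ 0.571 -0.285  0.012]
(367, 241) [ 0.359 -0.157  0.012]
(258, 186) [0.541 0.205 0.012]
(317, 170) [0.597 0.008 0.012]
[[0.001, 0.958, 0.286, 0.072], [1.0, -0.001, -0.0, 0.001], [-0.0, 0.286, -0.958, -0.142], [0.0, 0.0, 0.0, 1.0]] [[278.0, 0.0, 324.0], [0.0, 278.0, 200.0], [0.0, 0.0, 1.0]]
[[-0.921, 0.39, -0.0], [0.39, 0.921, -0.0], [0.0, -0.0, -1.0]] [0.24381479 0.57544324 0.23124813]
```

View pics/crop0.png

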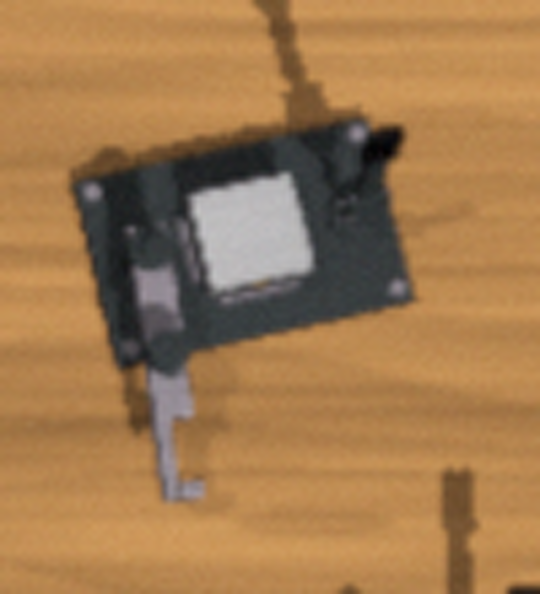

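The crop confirms the choice: a pale mould block in the dark clamp, strap hanging down-left from its pivot near crop (150,245), hook at (185,492), lever paddle at (383,145). Next I'll work out the base pose.

```bash
cat >> h.py <<'E'
def fitplate(c,K,T):  # corners order: (-60? ) image TL,TR,BR,BL -> base (+x,+y),(+x,-y),(-x,-y),(-x,+y)
    W=np.array([unproj(*p,0.012,K,T)[:2] for p in c]); B=np.array([[.06,.095],[.06,-.095],[-.06,-.095],[-.06,.095]])
    m=W.mean(0); s=((W-m)*B).sum(); k=((W-m)[:,1]*B[:,0]-(W-m)[:,0]*B[:,1]).sum(); a=np.arctan2(k,s)
    Rm=np.array([[np.cos(a),-np.sin(a)],[np.sin(a),np.cos(a)]]); print("resid mm",(1e3*(W-m-B@Rm.T)).round(1).tolist())
    return m,a,Rm
E
python3 - <<'E'
from h import *
K,T=cam("top")
f=lambda p:(335+p[0]/5.4-.4,150+p[1]/5.4-.4)
m,a,Rm=fitplate([f(p) for p in[(75,185),(370,118),(412,298),(120,368)]],K,T)
print(m,np.degrees(a))
piv=m+Rm@[0,.065]; e=unproj(*f((182,492)),.053,K,T)[:2]; k=unproj(*f((167,348)),.083,K,T)[:2]
for P in(e,k):
    d=Rm.T@(P-piv); print("strap pt base",d,np.hypot(*d),"q",np.arctan2(-d[0],-d[1]))
pin=m+Rm@[0,-.065]
for c in(1.1,1.2,1.3,1.4):
    P=np.append(pin+Rm@[.09*np.cos(c),0],.075+.09*np.sin(c)); print(c,(proj(P,K,T)-[335,150])*5.4)
print(piv,pin)
E
```

```text
resid mm [[-1.7, -1.3], [-1.1, -1.3], [1.9, 3.3], [0.9, -0.7]]
[ 0.51450193 -0.20221325] 13.136023180124898
strap pt base [-0.1433687   0.01606878] 0.14426638353960985 q 1.6824106473515026
strap pt base [-0.0613325   0.00831938] 0.061894169255429225 q 1.7056174488750573
1.1 [373.19230414  99.23582079]
1.2 [378.22858666 111.56051011]
1.3 [383.1447943  124.86824166]
1.4 [387.88173214 139.0109056 ]
[ 0.49972979 -0.13891409] [ 0.52927407 -0.26551242]
```

```bash
python3 -m crank '[{"offset":[-0.467,-0.6,0],"twist":[0,0,151]},{"offset":[-0.467,-0.6,0],"twist":[0,0,151]},{"offset":[-0.467,-0.6,0],"twist":[0,0,151]},{"offset":[-0.467,-0.6,0],"twist":[0,0,151]},{"offset":[-0.467,-0.6,0],"twist":[0,0,151]},{"offset":[-0.467,-0.6,0],"twist":[0,0,151]},{"offset":[-0.467,-0.6,0],"twist":[0,0,151]},{"offset":[-0.467,-0.6,0],"twist":[0,0,151]},{"offset":[-0.467,-0.6,0],"twist":[0,0,151]},{"offset":[-0.467,-0.6,0],"twist":[0,0,151]},{"offset":[-0.467,-0.6,0],"twist":[0,0,151]},{"offset":[-0.467,-0.6,0],"twist":[0,0,151]},{"offset":[-0.467,-0.6,0],"twist":[0,0,151]},{"offset":[-0.467,-0.6,0],"twist":[0,0,151]},{"offset":[-0.467,-0.6,0],"twist":[0,0,151]},{"offset":[-0.467,-0.6,0],"twist":[0,0,151]},{"offset":[-0.467,-0.6,0],"twist":[0,0,151]},{"offset":[-0.467,-0.6,0],"twist":[0,0,151]}]' 0
python3 - <<'E'
from h import *
o=get_obs(); im=get_image("wrist"); cv2.imwrite("pics/w1.png",im[:,:,::-1])
import json; json.dump({"tool_pos":list(o["tool_pos"]),"tool_rot":list(o["tool_rot"])},open("w1.json","w"))
M=R.from_rotvec(o["tool_rot"]).as_matrix(); print(o["tool_pos"],M.round(3).tolist(),o["q"],o["contact_force"])
E
```

```text
t: 2.75
tool_pos: [0.4398, -0.159, 0.2314]
tool_rot: [3.137, 0.167, 0.0]
contact_force: [-0.3, 0.6, 0.5]
opening: 0.0002
grip_force: 0.0
[ 0.4397634  -0.15895381  0.2313863 ] [[0.994, 0.106, 0.0], [0.106, -0.994, -0.0], [0.0, 0.0, -1.0]] [-5.06194901e-01 -3.39700023e-01  1.96560245e+00  7.52617217e-07
  1.51547737e+00  9.58011114e-01] [-0.3027989   0.57072843  0.47680668]
```

View pics/w1.png

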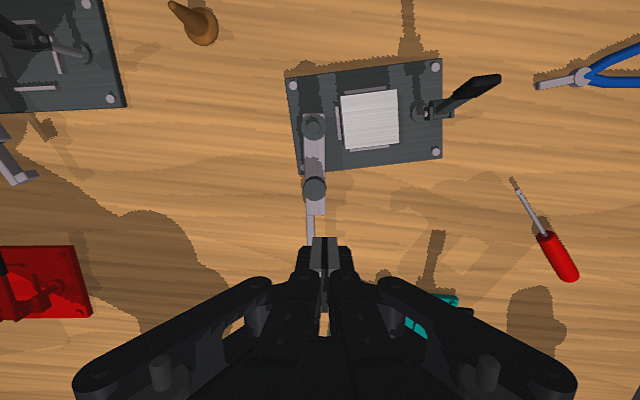

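The wrist view shows plate corners at about (286,78), (440,58), (442,158) and (301,174), the pivot top at (314,124), the knob top at (314,188) and the paddle tip at (499,78).

```bash
python3 - <<'E'
from h import *
import json
K,T=cam("wrist",json.load(open("w1.json")))
m,a,Rm=fitplate([(286,78),(440,58),(443,158),(301,174)],K,T); print(m,np.degrees(a))
piv=m+Rm@[0,.065]; pin=m+Rm@[0,-.065]
print("piv",piv,unproj(314,124,.065,K,T),"pin",pin)
k=unproj(314,188,.083,K,T)[:2]; d=Rm.T@(k-piv); print("knob",d,np.hypot(*d),"q",np.arctan2(-d[0],-d[1]))
for c in(1.1,1.2,1.3,1.4): print(c,proj(np.append(pin+Rm@[.09*np.cos(c),0],.075+.09*np.sin(c)),K,T))
print("mould",unproj(370,120,.042,K,T),m)
E
```

```text
resid mm [[0.1, -2.1], [-2.0, 3.7], [-0.3, 0.8], [2.2, -2.4]]
[ 0.51640496 -0.2044724 ] 13.187927461631586
piv [ 0.50157549 -0.14118664] [ 0.50504606 -0.14072343  0.065     ] pin [ 0.53123443 -0.26775815]
knob [-0.06218545  0.00784228] 0.06267799882557117 q 1.6962452807793786
1.1 [484.33021272  48.89829998]
1.2 [486.75657779  60.56789125]
1.3 [488.51098264  73.07380701]
1.4 [489.54857457  86.1231046 ]
mould [ 0.5157961  -0.20345471  0.042     ] [ 0.51640496 -0.2044724 ]
```

```bash
python3 -m crank '[{"offset":[0.019,-0.05,0.04],"twist":[0,0,0]},{"offset":[0.019,-0.05,0.09],"twist":[0,0,0]},{"offset":[0.019,-0.05,0.14],"twist":[0,0,0]},{"offset":[0.019,-0.05,0.17],"twist":[0,0,0]},{"offset":[0.019,-0.05,0.181],"twist":[0,0,0]},{"offset":[0.019,-0.05,0.181],"twist":[0,0,0]}]'
python3 -m crank '[{"offset":[0,0.003,0],"twist":[0,0,0]},{"offset":[0,0.006,0],"twist":[0,0,0]},{"offset":[0,0.009,0],"twist":[0,0,0]},{"offset":[0,0.012,0],"twist":[0,0,0]}]'
cat > arc.py <<'E'
from h import *
import sys
# piv, yaw; print pose of arc for finger at r,d relative to the current tool
piv=np.array([.502,-.140]); yaw=np.radians(13.2)
o=get_obs(); M=R.from_rotvec(o["tool_rot"]).as_matrix(); p=np.array(o["tool_pos"])
c,s=np.cos(yaw),np.sin(yaw); Rm=np.array([[c,-s],[s,c]])
b=Rm.T@(p[:2]-piv); print("base rel piv",b.round(4),"z",p[2],"F",np.round(o["contact_force"],1))
xb=np.degrees(np.arctan2(M[1,0],M[0,0])); qt=np.radians(90-(xb-13.2)); print("q of tool",qt)  # tool x antiparallel to strap
r=-b@[np.sin(qt),np.cos(qt)]; d=b@[-np.cos(qt),np.sin(qt)]; print("r,d",r,d)
if len(sys.argv)>1:
    r=float(sys.argv[1]); d=float(sys.argv[2])
    for q in map(float,sys.argv[3:]):
        t=piv+Rm@(r*np.array([-np.sin(q),-np.cos(q)])+d*np.array([-np.cos(q),np.sin(q)]))
        print(q,(M.T@np.append(t-p[:2],0)).round(4),"twist",-np.degrees(qt-q).round(1))
E
python3 arc.py
```

```text
t: 3.55
tool_pos: [0.4534, -0.1075, 0.0504]
tool_rot: [-3.137, -0.166, 0.001]
contact_force: [-0.1, -1.1, 1.1]
opening: 0.0001
grip_force: 0.0
t: 4.05
tool_pos: [0.4549, -0.1198, 0.0507]
tool_rot: [3.137, 0.165, 0.001]
contact_force: [-0.1, -0.7, 0.1]
opening: 0.0002
grip_force: 0.0
base rel piv [-0.0413  0.0304] z 0.050698885394404966 F [-0.1 -0.7  0.1]
q of tool 1.6959159051349713
r,d 0.0447303387194275 0.025057933277420195
```

```bash
python3 arc.py .045 .022 1.6 1.5 1.35 1.2 1.05 0.9 0.75 0.6 0.45 0.3 0.15
```

```text
base rel piv [-0.0413  0.0304] z 0.050698885394404966 F [-0.1 -0.7  0.1]
q of tool 1.6959159051349713
r,d 0.0447303387194275 0.025057933277420195
1.6 [-0.0022  0.0075  0.    ] twist -5.5
1.5 [-0.0037  0.0122  0.    ] twist -11.2
1.35 [-0.0051  0.0196  0.    ] twist -19.8
1.2 [-0.0053  0.0271  0.    ] twist -28.4
1.05 [-0.0044  0.0346  0.    ] twist -37.0
0.9 [-0.0025  0.0418  0.    ] twist -45.6
0.75 [0.0006 0.0487 0.    ] twist -54.2
0.6 [0.0046 0.055  0.    ] twist -62.8
0.45 [0.0095 0.0607 0.    ] twist -71.4
0.3 [0.0152 0.0655 0.    ] twist -80.0
0.15 [0.0216 0.0695 0.    ] twist -88.6
```

```bash
python3 -m crank '[{"offset":[-0.001,0.004,0],"twist":[0,0,-2]},{"offset":[-0.002,0.0075,0],"twist":[0,0,-5.5]},{"offset":[-0.004,0.012,0],"twist":[0,0,-11]},{"offset":[-0.0045,0.016,0],"twist":[0,0,-15.5]},{"offset":[-0.005,0.0195,0],"twist":[0,0,-20]},{"offset":[-0.0053,0.0235,0],"twist":[0,0,-24]},{"offset":[-0.0053,0.027,0],"twist":[0,0,-28.5]},{"offset":[-0.005,0.031,0],"twist":[0,0,-33]},{"offset":[-0.0045,0.0345,0],"twist":[0,0,-37]}]'; python3 arc.py .045 .022 0.9 0.75 0.6 0.45 0.3 0.2 0.1
python3 - <<'E'
from h import *
cv2.imwrite("pics/w2.png",get_image("wrist")[:,:,::-1])
E
```

```text
t: 5.18
tool_pos: [0.453, -0.1536, 0.0503]
tool_rot: [-2.919, -1.155, 0.002]
contact_force: [-3.7, 3.5, 4.5]
opening: 0.0001
grip_force: 3.0
base rel piv [-0.0508 -0.002 ] z 0.0503338211753777 F [-3.7  3.5  4.5]
q of tool 1.0477089697097899
r,d 0.04503780305778933 0.023619379452569474
0.9 [-0.0027  0.0085 -0.    ] twist -8.5
0.75 [-0.0044  0.0158 -0.    ] twist -17.1
0.6 [-0.0051  0.0233 -0.0001] twist -25.7
0.45 [-0.0045  0.0308 -0.0001] twist -34.2
0.3 [-0.0029  0.0381 -0.0001] twist -42.8
0.2 [-0.0012  0.0428 -0.0001] twist -48.6
0.1 [ 0.0009  0.0473 -0.0002] twist -54.3
```

View pics/w2.png

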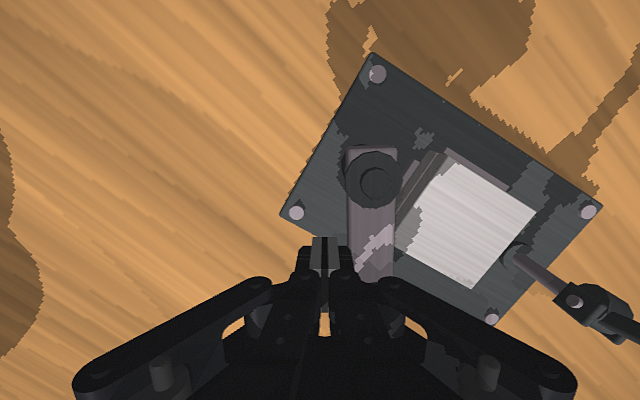

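The wrist view shows the finger at (325,250) against the strap's open side. The strap follows it and the lever (590,300) stays clear, so I'll carry on round.

```bash
python3 -m crank '[{"offset":[-0.001,0.004,0],"twist":[0,0,-4]},{"offset":[-0.002,0.008,0],"twist":[0,0,-8.5]},{"offset":[-0.003,0.012,0],"twist":[0,0,-13]},{"offset":[-0.004,0.016,0],"twist":[0,0,-17]},{"offset":[-0.0045,0.0195,0],"twist":[0,0,-21.5]},{"offset":[-0.0045,0.023,0],"twist":[0,0,-25.5]},{"offset":[-0.0045,0.027,0],"twist":[0,0,-30]},{"offset":[-0.004,0.031,0],"twist":[0,0,-34]},{"offset":[-0.0035,0.0345,0],"twist":[0,0,-38.5]},{"offset":[-0.0025,0.038,0],"twist":[0,0,-43]}]'; python3 arc.py .043 .0235 0.2 .1 0.05 0
```

```text
t: 6.48
tool_pos: [0.477, -0.1835, 0.0503]
tool_rot: [-2.293, -2.144, 0.002]
contact_force: [-4.4, 1.8, 3.6]
opening: -0.0001
grip_force: 2.9
base rel piv [-0.0343 -0.0367] z 0.05027412574675756 F [-4.4  1.8  3.6]
q of tool 0.29782338015310006
r,d 0.045120869748955836 0.02201223566136079
0.2 [ 0.      0.0028 -0.    ] twist -5.6
0.1 [-0.0017  0.0074 -0.    ] twist -11.3
0.05 [-0.0023  0.0098 -0.    ] twist -14.2
0.0 [-0.0029  0.0122 -0.    ] twist -17.1
```

```bash
python3 -m crank '[{"offset":[-0.0005,0.0035,0],"twist":[0,0,-5]},{"offset":[-0.001,0.006,0],"twist":[0,0,-9]},{"offset":[-0.0015,0.009,0],"twist":[0,0,-13]},{"offset":[-0.002,0.0115,0],"twist":[0,0,-17]},{"offset":[-0.002,0.0125,0],"twist":[0,0,-17]}]'; python3 arc.py
python3 -m crank '[{"offset":[0,0.001,0],"twist":[0,0,0]},{"offset":[0,0.002,0],"twist":[0,0,0]}]'; python3 arc.py
```

```text
t: 7.1
tool_pos: [0.4872, -0.1884, 0.0503]
tool_rot: [-1.952, -2.456, 0.012]
contact_force: [-14.9, -5.0, 9.1]
opening: -0.0004
grip_force: 9.1
base rel piv [-0.0254 -0.0437] z 0.050328445614951686 F [-14.9  -5.    9.1]
q of tool 0.0026478557390288513
r,d 0.04380670130097205 0.025312592541699652
t: 7.35
tool_pos: [0.4874, -0.1883, 0.0503]
tool_rot: [-1.95, -2.453, 0.018]
contact_force: [-22.8, -7.8, 12.3]
opening: -0.0
grip_force: 13.1
base rel piv [-0.0252 -0.0437] z 0.05026378933501928 F [-22.8  -7.8  12.3]
q of tool 0.0026162208491110383
r,d 0.043792944068651196 0.025110017297517415
```

The force rises with no further motion, so the strap is against a stop. I'll back off, lift and look.

```bash
python3 -m crank '[{"offset":[0,-0.008,0],"twist":[0,0,0]},{"offset":[0,-0.02,0],"twist":[0,0,0]},{"offset":[0,-0.04,-0.03],"twist":[0,0,0]},{"offset":[0,-0.06,-0.08],"twist":[0,0,0]},{"offset":[0,-0.07,-0.13],"twist":[0,0,0]},{"offset":[0,-0.07,-0.17],"twist":[0,0,0]},{"offset":[0,-0.07,-0.18],"twist":[0,0,0]},{"offset":[0,-0.07,-0.18],"twist":[0,0,0]}]'
python3 - <<'E'
from h import *
o=get_obs();im=get_image("wrist");cv2.imwrite("pics/w3.png",im[:,:,::-1])
print(o["tool_pos"],R.from_rotvec(o["tool_rot"]).as_matrix().round(3).tolist())
K,T=cam("wrist",o)
m=np.array([.516,-.2038]);a=np.radians(13.2);Rm=np.array([[np.cos(a),-np.sin(a)],[np.sin(a),np.cos(a)]])
for n,b,z in(("pivot",(0,.065),.061),("end0",(0,-.08),.061),("knob0",(0,0),.083),("mould",(0,0),.042),("pin",(0,-.065),.084)): print(n,proj(np.append(m+Rm@b,z),K,T).round())
for c in(1.2,1.3,1.4): print(c,proj(np.append(m+Rm@[.09*np.cos(c),-.065],.075+.09*np.sin(c)),K,T).round())
E
```

```text
t: 8.35
tool_pos: [0.4239, -0.2018, 0.2299]
tool_rot: [1.955, 2.459, 0.0]
contact_force: [0.1, -0.1, -0.6]
opening: 0.0001
grip_force: 0.0
[ 0.42388229 -0.20180125  0.22994877] [[-0.225, 0.974, 0.0], [0.974, 0.225, -0.0], [-0.0, 0.0, -1.0]]
pivot [404. 147.]
end0 [395. 264.]
knob0 [405. 209.]
mould [396. 198.]
pin [401. 262.]
1.2 [459. 303.]
1.3 [451. 305.]
1.4 [442. 307.]
```

View pics/w3.png

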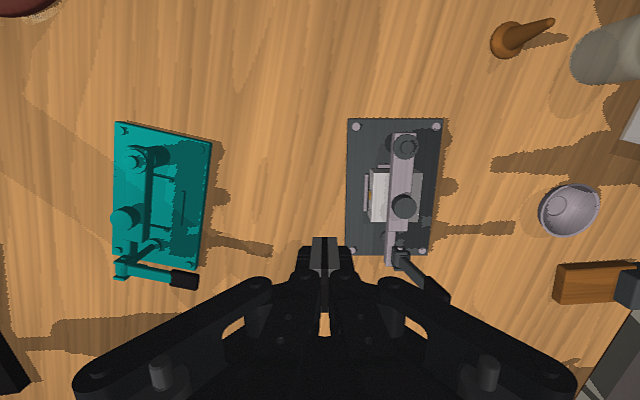

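The knob shows at (404,207) against (405,209) predicted for a fully home strap, and the strap edges run parallel to the plate. The mould is unmoved and the lever is raised, with its tip near (447,298). Next I'll move behind the lever.

```bash
python3 -m crank '[{"offset":[-0.04,0.02,0],"twist":[0,0,0]},{"offset":[-0.088,0.04,0],"twist":[0,0,0]},{"offset":[-0.088,0.059,0.03],"twist":[0,0,0]},{"offset":[-0.088,0.059,0.07],"twist":[0,0,0]},{"offset":[-0.088,0.059,0.09],"twist":[0,0,0]},{"offset":[-0.088,0.059,0.09],"twist":[0,0,0]}]'
cat > lev.py <<'E'
from h import *
o=get_obs(); M=R.from_rotvec(o["tool_rot"]).as_matrix(); p=np.array(o["tool_pos"])-[.5308,-.2671,.075]
a=np.radians(13.2); bx=np.array([np.cos(a),np.sin(a),0]);by=np.array([-np.sin(a),np.cos(a),0])
print("rel pin",(p@bx).round(4),(p@by).round(4),p[2].round(4),o["contact_force"].round(1))
rho=.072
for c in(1.35,1.2,1.05,.9,.75,.6,.45,.3,.15,0):
    t=(rho*np.cos(c)-.004*np.sin(c)-.013)*bx+np.array([0,0,rho*np.sin(c)+.004*np.cos(c)]); print(c,(M.T@(t-p)).round(4))
E
python3 lev.py
```

```text
t: 9.15
tool_pos: [0.4996, -0.273, 0.1369]
tool_rot: [-1.951, -2.454, 0.0]
contact_force: [0.0, 0.3, 1.0]
opening: -0.0005
grip_force: 0.0
rel pin -0.0318 0.0014 0.0619 [0.  0.3 1. ]
1.35 [-0.0013  0.0306 -0.0093]
1.2 [-0.0013  0.0411 -0.0068]
1.05 [-0.0013  0.0511 -0.0027]
0.9 [-0.0013  0.0604  0.0028]
0.75 [-0.0013  0.0688  0.0096]
0.6 [-0.0013  0.076   0.0177]
0.45 [-0.0013  0.082   0.0267]
0.3 [-0.0013  0.0865  0.0365]
0.15 [-0.0014  0.0896  0.0468]
0 [-0.0014  0.091   0.0575]
```

```bash
python3 -m crank '[{"offset":[-0.001,0.01,-0.009],"twist":[0,0,0]},{"offset":[-0.001,0.02,-0.009],"twist":[0,0,0]},{"offset":[-0.001,0.03,-0.009],"twist":[0,0,0]},{"offset":[-0.001,0.036,-0.008],"twist":[0,0,0]},{"offset":[-0.001,0.041,-0.007],"twist":[0,0,0]},{"offset":[-0.001,0.046,-0.005],"twist":[0,0,0]},{"offset":[-0.001,0.051,-0.003],"twist":[0,0,0]},{"offset":[-0.001,0.056,0],"twist":[0,0,0]},{"offset":[-0.001,0.0605,0.003],"twist":[0,0,0]}]'; python3 lev.py
```

```text
t: 10.28
tool_pos: [0.5609, -0.2616, 0.1372]
tool_rot: [1.955, 2.459, 0.0]
contact_force: [-0.9, -0.2, 4.5]
opening: 0.0002
grip_force: 1.5
rel pin 0.0306 -0.0015 0.0622 [-0.9 -0.2  4.5]
1.35 [ 0.0014 -0.0317 -0.009 ]
1.2 [ 0.0014 -0.0212 -0.0064]
1.05 [ 0.0014 -0.0112 -0.0023]
0.9 [ 0.0015 -0.0019  0.0033]
0.75 [0.0015 0.0064 0.0102]
0.6 [0.0015 0.0136 0.0182]
0.45 [0.0015 0.0195 0.0273]
0.3 [0.0015 0.024  0.0371]
0.15 [0.0016 0.027  0.0475]
0 [0.0016 0.0284 0.0582]
```

```bash
python3 -m crank '[{"offset":[0.001,0.003,0.005],"twist":[0,0,0]},{"offset":[0.001,0.0065,0.01],"twist":[0,0,0]},{"offset":[0.001,0.01,0.014],"twist":[0,0,0]},{"offset":[0.001,0.0135,0.018],"twist":[0,0,0]},{"offset":[0.001,0.0165,0.0225],"twist":[0,0,0]},{"offset":[0.001,0.0195,0.027],"twist":[0,0,0]},{"offset":[0.001,0.022,0.032],"twist":[0,0,0]},{"offset":[0.001,0.024,0.037],"twist":[0,0,0]},{"offset":[0.001,0.0255,0.042],"twist":[0,0,0]},{"offset":[0.001,0.027,0.0475],"twist":[0,0,0]},{"offset":[0.001,0.028,0.053],"twist":[0,0,0]},{"offset":[0.001,0.0285,0.056],"twist":[0,0,0]}]'; python3 lev.py|head -1
python3 -m crank '[{"offset":[0,0,0.002],"twist":[0,0,0]},{"offset":[0,0,0.003],"twist":[0,0,0]}]';  python3 lev.py|head -1
```

```text
t: 11.78
tool_pos: [0.5879, -0.2542, 0.0807]
tool_rot: [-1.955, -2.459, 0.0]
contact_force: [1.9, -0.2, 3.2]
opening: -0.0003
grip_force: 1.6
rel pin 0.0586 -0.0005 0.0057 [ 1.9 -0.2  3.2]
t: 12.02
tool_pos: [0.588, -0.2542, 0.079]
tool_rot: [-1.955, -2.459, 0.0]
contact_force: [-1.0, 2.4, 8.1]
opening: -0.0
grip_force: 4.5
rel pin 0.0587 -0.0005 0.004 [-1.   2.4  8.1]
```

Almost down. I'll press a little more until it is clearly against the stop.

```bash
python3 -m crank '[{"offset":[0,0,0.001],"twist":[0,0,0]},{"offset":[0,0,0.002],"twist":[0,0,0]},{"offset":[0,0,0.002],"twist":[0,0,0]}]';  python3 lev.py|head -1
python3 -m crank '[{"offset":[0,0,0.001],"twist":[0,0,0]},{"offset":[0,0,0.002],"twist":[0,0,0]},{"offset":[0,0,0.002],"twist":[0,0,0]}]';  python3 lev.py|head -1
```

```text
t: 12.4
tool_pos: [0.5881, -0.2542, 0.0789]
tool_rot: [-1.954, -2.459, 0.0]
contact_force: [-3.1, 2.8, 14.7]
opening: -0.0002
grip_force: 7.1
rel pin 0.0587 -0.0005 0.0039 [-3.1  2.8 14.7]
t: 12.78
tool_pos: [0.5881, -0.2543, 0.0787]
tool_rot: [-1.954, -2.459, 0.001]
contact_force: [-7.9, 4.9, 21.9]
opening: 0.0001
grip_force: 11.1
rel pin 0.0588 -0.0006 0.0037 [-7.9  4.9 21.9]
```

It's at the stop: the force climbs with no motion, and z = 79 mm is as expected. Next I retreat and check.

```bash
python3 -m crank '[{"offset":[0,0,-0.01],"twist":[0,0,0]},{"offset":[0,0,-0.05],"twist":[0,0,0]},{"offset":[0,0,-0.1],"twist":[0,0,0]},{"offset":[0,-0.05,-0.15],"twist":[0,0,0]},{"offset":[0.03,-0.11,-0.15],"twist":[0,0,0]},{"offset":[0.06,-0.165,-0.15],"twist":[0,0,0]},{"offset":[0.06,-0.165,-0.15],"twist":[0,0,0]},{"offset":[0.06,-0.165,-0.15],"twist":[0,0,0]}]'
python3 - <<'E'
from h import *
o=get_obs();im=get_image("wrist");t=get_image("top")
cv2.imwrite("pics/f.png",np.hstack([im[80:400,300:560],cv2.resize(t[150:260,335:435],(291,320),interpolation=cv2.INTER_CUBIC)])[:,:,::-1])
K,T=cam("wrist",o)
m=np.array([.516,-.2038]);a=np.radians(13.2);Rm=np.array([[np.cos(a),-np.sin(a)],[np.sin(a),np.cos(a)]])
for n,b,z in(("knob0",(0,0),.083),("camtip0",(.09,-.065),.075),("camtip.1",(.0895,-.065),.084)): print(n,(proj(np.append(m+Rm@b,z),K,T)-[300,80]).round())
K,T=cam("top")
for n,b,z in(("knob0",(0,0),.083),("camtip0",(.09,-.065),.075)): print(n,((proj(np.append(m+Rm@b,z),K,T)-[335,150])*2.91+[260,0]).round())
E
```

```text
t: 13.78
tool_pos: [0.4132, -0.2329, 0.2238]
tool_rot: [-1.956, -2.458, 0.0]
contact_force: [0.7, -0.3, 0.9]
opening: -0.0004
grip_force: 0.0
knob0 [126. 105.]
camtip0 [196. 159.]
camtip.1 [201. 162.]
knob0 [402. 116.]
camtip0 [437.  27.]
```

View pics/f.png

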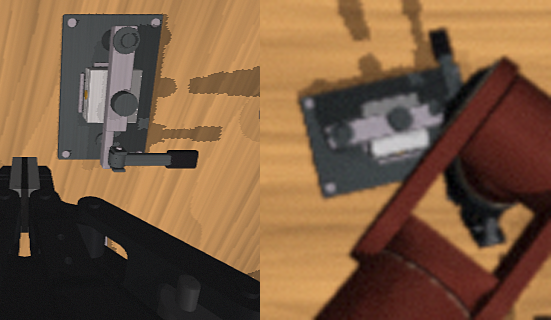

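The strap lies home along the plate (knob at (125,104) against (126,105) predicted). The lever is flat (tip at (197,159) against (196,159) predicted). The mould is in place and the arm is clear.

```bash
python3 -c "
from station import *
print(finish_job())"
```

```text
the job is handed in; nothing more can be done
None
```

I clamped the mould as asked: the strap went fully home first, then the cam lever was pushed flat. The job was handed in at about 14 s of the 51 s allowed, with the arm clear and the mould still in its place.

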